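# Load the sample tube cradle

## Robot

A 6-joint arm with a two-finger parallel gripper is mounted at the origin on the work surface. World frame = base frame: x ahead of the robot, y to its left, z up, the work surface at z = 0. Lengths are in m, angles in rad, forces in N, time in s.
With the tool pointing down it reaches from about 0.275 to 0.725 m from the base axis. Payload 5.6 kg.
Tool frame: the origin (TCP) lies between the finger pads; the fingertips stand 22 mm ahead of it and the grasp point (between the pads) lies 3 mm ahead of it (manip.tip_extent is the distance from the TCP to the fingertips, in m); z points along the fingers, y is the line along which they close (so a half turn about z gives the same grasp; the last joint's range is limited). The gripper opens to 85 mm and grips with 20 to 120 N. Pads are 22 mm wide; open, the fingers measure 114 mm over their backs; the gripper's body (76 mm by 85 mm) begins 54 mm behind the grasp point. The pads swing forward as they close: fully open they stand 13 mm farther back than shut.
Start: joints at [-0.912, 0.255, 0.108, 0, -1.424, -0.285], TCP at [0.201, -0.512, 0.253] pointing down, gripper open.
Joint ranges: [-2.95, 2.95], [-1.21, 1.97], [-1.09, 1.5], [-2.87, 1.71], [-2.94, -0.07], [-3.05, 3.05]. Speed limits (rad/s): [2.57, 2.57, 3.14, 3.14, 3.14, 3.14].

## Interface

Orientations are given as a unit quaternion [x, y, z, w].
In Python, from bench import manip, optics gives the robot as it stands. The module is installed in compiled form; this text tells all that it offers.
- The arm moves only by the tool drive_tool, never from a script. Its argument "moves" is a list of rows, each an object with "xyz": the shift along the tool's x, y, z in mm, a list of three; "angular": the turn, a rotation vector about the tool's x, y, z in degrees, a list of three; "jaw": the opening, from -1 (shut) to 1 (fully open). In form: [{"xyz": [x, y, z], "angular": [ax, ay, az], "jaw": jaw}, ...]. A call has 1 to 12 rows; each row is the pose to reach, as a shift and turn from the pose commanded when the call began, along the tool's axes at that moment; what a row does not reach only later rows make up. A row lasts 1/8 s, in which the tool goes at most 62.5 mm and 10.7 degrees, less where a joint would pass 70% of its speed; a pose out of reach is approached as far as the arm can. A call with a gripper value outside its range is refused whole. The fingers move at their own pace and stop on an object; "force" is the grip in N (left out, the last holds). Time passes only in rows, so rows that repeat a pose let the fingers close. It gives the time, the measured TCP pose, the force, the opening and the grip force at its end, in the units of the state.
- manip.read_state(): the state, without advancing time (a new reading comes with each control period).
- optics.camera(name): name is "scene" or "top"; returns a dict with "color" (420x560x3 uint8, red, green, blue), "mtx" (3x3 intrinsics, pixels), "dist" ([k1, k2, p1, p2, k3] as OpenCV has them; the pictures are not rectified), "eye" and "rotation" of the camera in the world. Camera axes: x right, y up, looking along -z (the intrinsics and any distortion apply to the point x, -y, -z); pixel columns grow to the right and rows downward; lengths in m; the calibration is good to about 2 mm. A picture is of the moment at which its call begins. There is no depth.
- manip.close_job(): hands the job in; it is judged then, once.
The state is a dict: "time_s": time; "qpos": joint angles; "dq": joint speeds; "joint_torque": joint torques, N m; "position": TCP position; "eef_rot": TCP orientation; "force": force on the tool from outside, world axes, zero at the start; "moment": the same for the moment, N m; "opening": opening from 0.0 (shut) to 1.0 (fully open); "grasp_force": force on a finger pad.
Only numpy, scipy, OpenCV 4.12 (cv2) and the standard library are available. Lean on these libraries where they do the work, as an engineer would, in place of code of your own. Each camera call takes 0.05 s, during which the arm holds its last target. There are 200 camera calls.

## Task

Load the white tube cradle for transport: lay the blue-capped tube in its middle groove, the orange-capped tube in the groove on the side of the amber bottle, and the yellow-capped tube in the groove on the other side, each resting on both ribs with its cap pointing away from the robot. Then lay the hold-down bar flat on top of the three tubes, crosswise, centred over the cradle between its ribs. Do not disturb the amber bottle, the red-lidded cup or the blue slide box.

Things in the scene. Friction and masses are not known exactly. Their poses are not given: they have to be found in the camera images.
- tube_orange: glass tube, orange cap, white band, 20 g. Origin on its axis at the glass end; x runs along it to the cap: glass 16 mm in diameter to x = 80 mm, cap 19 mm to 106 mm. Starts in a fixed grey V-groove rest (66 x 44 mm, base 5 mm, ribs 6 mm thick, 37 mm high at tube x = 18 and 66 mm), axis level 38 mm up, cap roughly away from the robot; grasp across the glass at x = 42 mm, between the ribs. Rolls on a flat.
- tube_blue: glass tube, blue cap, white band, 20 g. Origin on its axis at the glass end; x runs along it to the cap: glass 16 mm in diameter to x = 80 mm, cap 19 mm to 106 mm. Starts in a fixed grey V-groove rest (66 x 44 mm, base 5 mm, ribs 6 mm thick, 37 mm high at tube x = 18 and 66 mm), axis level 38 mm up, cap roughly away from the robot; grasp across the glass at x = 42 mm, between the ribs. Rolls on a flat.
- tube_yellow: glass tube, yellow cap, white band, 20 g. Origin on its axis at the glass end; x runs along it to the cap: glass 16 mm in diameter to x = 80 mm, cap 19 mm to 106 mm. Starts in a fixed grey V-groove rest (66 x 44 mm, base 5 mm, ribs 6 mm thick, 37 mm high at tube x = 18 and 66 mm), axis level 38 mm up, cap roughly away from the robot; grasp across the glass at x = 42 mm, between the ribs. Rolls on a flat.
- bar: hold-down bar, 90 g: aluminium strip 132 mm (its y) x 20 mm (its x) x 8 mm thick, with a black grip block 50 x 22 mm at its middle, 8 to 40 mm above the underside. Origin at the centre of the underside, z up. Starts flat on the table, its length roughly away from the robot. Grasp the block across its 22 mm (bar's x). In place its underside is 46 mm above the table.
- cradle: fixed white cradle. Origin: centre of its underside, on the table; y (about the robot's left) along the ribs, x (about away from the robot) along the grooves. Base 66 x 156 mm, 5 mm thick; two ribs 6 mm thick, 37 mm high at x = -24 and 24 mm. V grooves 28 mm wide, 8 mm deep at y = -52, 0, 52 mm. A seated tube's axis is 38 mm above the table; centred, its glass end is at x = -42 mm.
- bottle: small amber glass bottle with a black cap, 48 mm in diameter, 65 mm high, standing to the left or right of the cradle: it shows on which side the orange-capped tube goes. Origin at the centre of its underside. Loose: leave it alone.
- cup: white specimen cup with a red lid, 60 mm in diameter, 59 mm high, standing on the other side of the cradle. Origin at the centre of its underside. Loose: leave it alone.
- slidebox: blue slide box with a white stripe, 34 x 82 x 28 mm high, beyond the cradle. Origin at the centre of its underside. Loose: leave it alone.
Things that resemble listed ones, but are neither listed nor needed, are in the scene too. Leave any black or turquoise look-alike of the cradle alone.

How it is judged:
By the outcome, as a careful person would: the job done as asked, in the order asked, and still so for the second after the job is handed in, with the robot touching nothing.
It also fails if it takes over 109 s, if anything falls off the work surface, if the arm or the gripper's body presses on something with over 40 N, if the wrist force passes 120 N, or if a joint passes its speed limit or range.

## Working session

There is one attempt and no reset: what is moved stays moved. The work goes in short steps, Python scripts to look and compute and a tool call to move; the robot and the scene stay as the last step left them, time stands still between calls to the robot, and variables do not carry over. Pictures are saved under pics/ and viewed, at most 14 in all, crops included, and the job is handed in when it is done.

Besides the shell and the picture viewer there is one more tool, called after "Call:" by a JSON object that holds its "fn" and its "kwargs", one argument or row to a line. drive_tool: Moves the arm, as the interface text tells. Its arguments: {"type":"object","properties":{"moves":{"type":"array","items":{"type":"object","properties":{"xyz":{"type":"array","items":{"type":"number"}},"angular":{"type":"array","items":{"type":"number"}},"jaw":{"type":"number"}}}},"force":{"type":"number"}},"required":["moves"]}

```bash
mkdir -p pics; cat > h.py <<'E'
import numpy as np, cv2
from bench import manip, optics
def cam(n):
    return optics.camera(n)
def ray(c,uv):
    p=cv2.undistortPoints(np.array([[uv]],float),np.array(c["mtx"],float),np.array(c["dist"],float))[0,0]
    d=np.array(c["rotation"])@np.array([p[0],-p[1],-1.0])
    return np.array(c["eye"]),d
def onz(c,uv,z):
    e,d=ray(c,uv); return e+d*(z-e[2])/d[2]
def proj(c,P):
    q=np.array(c["rotation"]).T@(np.array(P)-np.array(c["eye"]))
    q=np.array([q[0],-q[1],-q[2]])
    return cv2.projectPoints(q.reshape(1,1,3),np.zeros(3),np.zeros(3),np.array(c["mtx"],float),np.array(c["dist"],float))[0][0,0]
def save(c,f,crop=None,s=1):
    im=c["color"]
    if crop: im=im[crop[1]:crop[3],crop[0]:crop[2]]
    im=cv2.resize(im,None,fx=s,fy=s,interpolation=cv2.INTER_CUBIC)
    cv2.imwrite("pics/"+f,cv2.cvtColor(im,cv2.COLOR_RGB2BGR))
E
python3 - <<'E'
from h import *
for n in("scene","top"):
    c=cam(n); save(c,n+"0.png",s=1.4); print(n,c["eye"],c["rotation"],c["mtx"],c["dist"])
print(manip.read_state(), manip.tip_extent)
E
```

```text
scene [1.23082917 0.26221777 0.80621565] [0.1986679  0.30398233 0.77855886 0.51183191] [[464.76780127   0.         282.20437395]
 [  0.         464.76780127 213.1683504 ]
 [  0.           0.           1.        ]] [0.03060097 0.         0.         0.         0.        ]
top [ 0.41386504 -0.00384075  0.93218239] [ 0.0795182  -0.07725162 -0.68669367  0.71844335] [[437.07584066   0.         280.04955872]
 [  0.         437.07584066 211.96116494]
 [  0.           0.           1.        ]] [-0.07419687  0.          0.          0.          0.        ]
{'time_s': 0.1, 'qpos': array([-9.12386470e-01,  2.55663799e-01,  1.07176000e-01, -4.06533549e-04,
       -1.42383081e+00, -2.84597188e-01]), 'dq': array([-3.10336774e-05, -1.00847551e-03,  2.70818194e-03,  1.55717998e-03,
        7.95261893e-04,  4.46911605e-04]), 'joint_torque': array([-3.65770211e-03, -3.87605739e+01,  2.38469213e+01,  5.37791088e+00,
       -3.86492349e-03, -9.28498537e-06]), 'position': array([ 0.20076429, -0.5116547 ,  0.25251787]), 'eef_rot': array([-1.85790548e-01,  9.82589056e-01,  7.69411949e-04, -1.66614152e-04]), 'force': array([ 0.47717703,  0.47244512, -0.85461667]), 'moment': array([-0.01385667,  0.02446685,  0.03570032]), 'grasp_force': 0.0, 'opening': 1.0041859060789615} 0.022
```

View pics/top0.png

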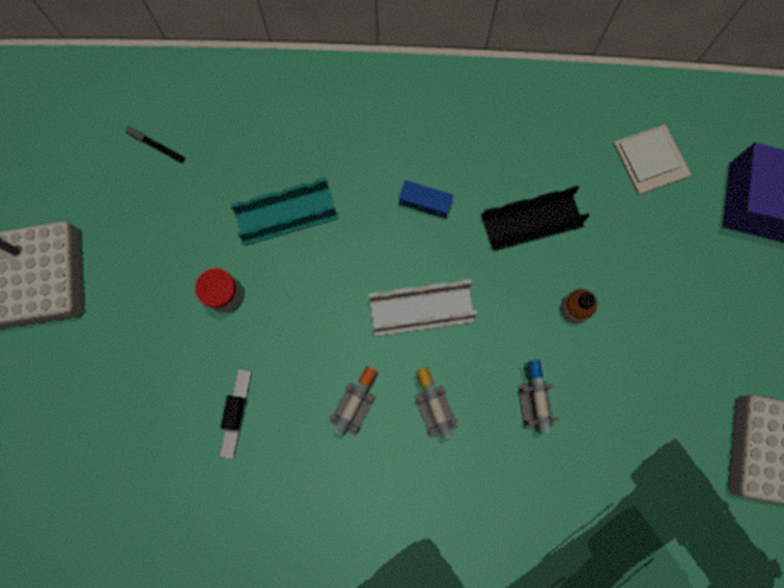

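View pics/scene0.png

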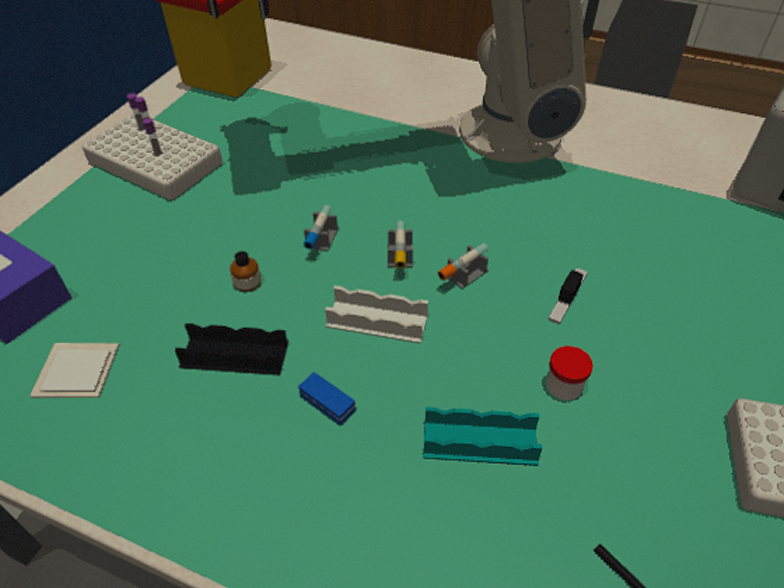

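Candidates, in top picture pixels (560x420 scale):
- **Tubes:** orange cap (263,270), yellow (303,270), blue (382,264). The purple-capped tubes in the racks are not wanted.
- **Cradle:** white at (302,220). The turquoise one at (203,150) and the black one at (382,155) are look-alikes.
- **Bar:** strip with black block at (167,296). The black and grey pen at (110,103) is not it.
- **Bottle:** (414,218), to the right (−y), so orange goes in the −y groove. The cup is at (155,207).

Next is one close crop to check these choices.

```bash
python3 - <<'E'
s=open('h.py').read()
s=s.replace("    return optics.camera(n)","    c=dict(optics.camera(n)); c['rotation']=R.from_quat(c['rotation']).as_matrix(); return c")
s=s.replace("from bench","from scipy.spatial.transform import Rotation as R\nfrom bench")
open('h.py','w').write(s)
E
python3 - <<'E'
from h import *
c=cam("top"); save(c,"t1.png",(150,190,420,340),2.9)
np.save("top0.npy",c["color"])
hsv=cv2.cvtColor(c["color"],cv2.COLOR_RGB2HSV)
def blobs(name,m,z,box=None,amin=40):
    m=m.astype(np.uint8)
    n,l,st,ce=cv2.connectedComponentsWithStats(m)
    for i in range(1,n):
        if st[i,4]>amin:
            pts=cv2.findContours((l==i).astype(np.uint8),0,2)[0][0]
            r=cv2.minAreaRect(pts)
            print(name,st[i],ce[i].round(1),onz(c,ce[i],z).round(4)[:2],np.round(r[0],1),np.round(r[1],1),round(r[2],1))
            bx=cv2.boxPoints(r); print("   corners",[onz(c,b,z)[:2].round(3).tolist() for b in bx])
h,s,v=[hsv[...,i].astype(int) for i in range(3)]
roi=np.zeros_like(h,bool); roi[190:335,140:440]=1
for nm,lo,hi in(("orange",6,15),("yellow",18,30),("blue",100,115)):
    blobs(nm,roi&(h>=lo)&(h<=hi)&(s>170)&(v>70),.038,amin=25)
blobs("white",roi&(s<60)&(v>110),.037)
blobs("black",roi&(v<40),.040)
for p in((150,207),(167,296)):print(hsv[p[1],p[0]])
E
```

```text
orange [408 208   6  14  26] [410.6 214.7] [ 0.6223 -0.2718] [410.5 214.4] [ 4.2 12.9] 5.7
   corners [[0.609, -0.265], [0.637, -0.269], [0.637, -0.278], [0.609, -0.274]]
orange [257 262  12  14  93] [262.5 268.6] [0.4958 0.0341] [262.7 268.6] [ 8.  11.2] 26.6
   corners [[0.489, 0.046], [0.51, 0.037], [0.503, 0.022], [0.482, 0.031]]
yellow [298 263  11  13  85] [302.8 269.1] [ 0.4984 -0.0482] [302.8 269.1] [10.7  7.6] 63.4
   corners [[0.504, -0.036], [0.512, -0.05], [0.493, -0.06], [0.485, -0.047]]
blue [378 257   9  13  86] [382.1 263.1] [ 0.5176 -0.2107] [382. 263.] [11.6  7.4] 81.9
   corners [[0.528, -0.201], [0.531, -0.216], [0.507, -0.22], [0.505, -0.205]]
white [263 199  74  14 228] [299.7 205.4] [ 0.6319 -0.037 ] [299.6 205.5] [ 3.6 74. ] 82.0
   corners [[0.621, 0.04], [0.65, -0.113], [0.643, -0.114], [0.613, 0.039]]
white [ 264  206   77   29 1378] [300.9 220. ] [ 0.6007 -0.0408] [302.  219.7] [19.3 75. ] 82.1
   corners [[0.607, 0.038], [0.636, -0.117], [0.596, -0.124], [0.567, 0.03]]
white [267 227  72  13 212] [302.6 233.4] [ 0.5724 -0.0453] [302.5 233.4] [ 3.2 71.8] 8
[... 748 characters left out ...]
]
white [157 308  13  20 183] [162.9 317.3] [0.3885 0.229 ] [162.8 317.6] [ 9.6 19.2] 11.3
   corners [[0.371, 0.241], [0.408, 0.237], [0.405, 0.217], [0.368, 0.222]]
black [413 209  12  12 103] [418.4 214.5] [ 0.6231 -0.2878] [418.5 214.5] [ 9.9 11.3] 45.0
   corners [[0.621, -0.272], [0.639, -0.29], [0.625, -0.304], [0.607, -0.287]]
black [378 280   6  20  42] [380.4 289.5] [ 0.4638 -0.2067] [380.4 289.6] [19.4  2.3] 80.5
   corners [[0.482, -0.201], [0.483, -0.206], [0.445, -0.212], [0.444, -0.208]]
black [158 283  18  24 302] [166.4 294.8] [0.4334 0.2254] [166.4 294.8] [13.2 23.4] 12.1
   corners [[0.413, 0.242], [0.459, 0.236], [0.455, 0.209], [0.409, 0.215]]
[179 212 129]
[139 146  14]
```

View pics/t1.png

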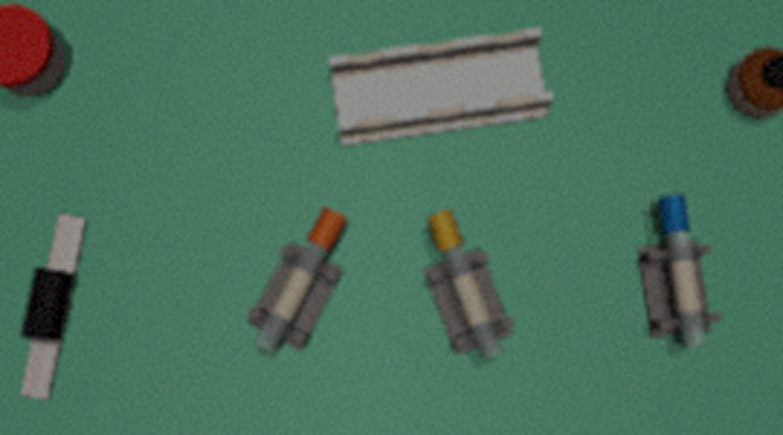

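The crop confirms the choices: three capped tubes with white bands on grey rests, and the white two-rib cradle. Next I'll refine the cradle and cross-check with the scene view.

```bash
python3 - <<'E'
from h import *
c=cam("top"); d=cam("scene")
np.savez("c0.npz",t=c["color"],s=d["color"])
a=c["color"][195:240,258:346]; b=d["color"][200:246,228:310]
f=lambda x,s:cv2.resize(x,(792,int(x.shape[0]*792/x.shape[1])),interpolation=cv2.INTER_CUBIC)
im=np.vstack([f(a,9),f(b,9)]); print(im.shape)
im=cv2.resize(im,(540,int(im.shape[0]*540/792))) if im.shape[0]>1200 else cv2.resize(im,None,fx=.69,fy=.69)
im=cv2.convertScaleAbs(im,alpha=1.3); print(im.shape)
cv2.imwrite("pics/cr.png",im[...,::-1])
# two-view of tubes
def tri(u,w):
    e1,d1=ray(c,u);e2,d2=ray(d,w)
    A=np.stack([d1,-d2],1);t=np.linalg.lstsq(A,e2-e1,rcond=None)[0]
    p,q=e1+t[0]*d1,e2+t[1]*d2
    return ((p+q)/2).round(4),round(np.linalg.norm(p-q),4)
hs=cv2.cvtColor(d["color"],cv2.COLOR_RGB2HSV).astype(int);h,s,v=hs[...,0],hs[...,1],hs[...,2]
roi=np.zeros_like(h,bool);roi[140:230,210:440]=1
T=dict(orange=((262.5,268.6),(250.3,290.7),6,15),yellow=((302.8,269.1),(312.2,292.6),18,30),blue=((382.1,263.1),(386.5,288.3),100,115))
m=(roi&(s<70)&(v>110)).astype(np.uint8)
n,l,st,ce=cv2.connectedComponentsWithStats(m)
for i in range(1,n):
    if st[i,4]>15: print("white scene",st[i],ce[i].round(1))
for k,(u,b,lo,hi) in T.items():
    m=(roi&(h>=lo)&(h<=hi)&(s>150)&(v>60)).astype(np.uint8)
    n,l,st,ce=cv2.connectedComponentsWithStats(m)
    i=1+np.argmax(st[1:,4]);print(k,st[i],ce[i].round(1),tri(u,ce[i]))
# predicted cradle corner pixels for a guess
E
```

```text
(849, 792, 3)
(586, 546, 3)
white scene [222 147  14  19 107] [228.7 156.3]
white scene [283 158   6  21 110] [285.4 168.2]
white scene [323 174  25  16 133] [335.2 182.1]
white scene [411 191   9   9  28] [415.2 194.1]
white scene [238 204  68  15 189] [271.9 210.6]
white scene [232 215  73  15 537] [267.1 223.2]
white scene [392 215  14  15 125] [398.7 222.1]
orange [313 188  13  12  78] [319.6 193.2] (array([0.4949, 0.0354, 0.0418]), np.float64(0.0031))
yellow [282 179   8  12  70] [285.4 183.5] (array([ 0.4979, -0.048 ,  0.0441]), np.float64(0.0003))
blue [218 166   9  11  64] [222.2 170.1] (array([ 0.5165, -0.2082,  0.045 ]), np.float64(0.0017))
```

View pics/cr.png

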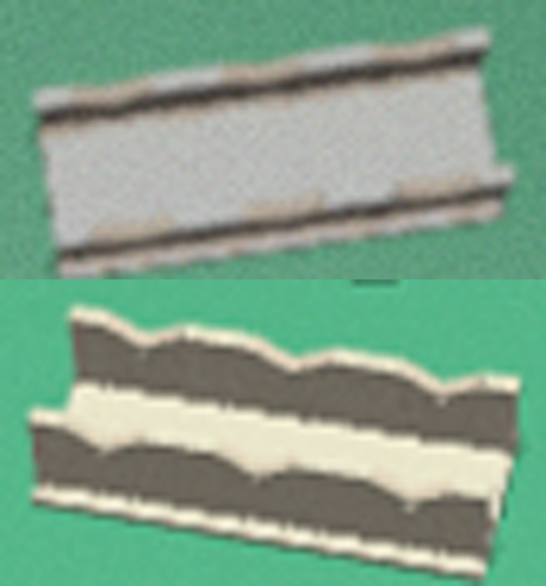

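```bash
python3 - <<'E'
from h import *
c=cam("top"); d=cam("scene")
S=lambda x,y:(228+(x+.5)/6.66-.5,200+(y-279+.5)/6.66-.5)
T=lambda x,y:(258+(x+.5)/6.205-.5,195+(y+.5)/6.205-.5)
loc=[];W=[]
def add(p,l,z,k):
    loc.append(l);W.append(onz(*p,z)[:2]);print(k,l,W[-1].round(4))
for p,l in(((142,346),(-21,52)),((292,370),(-21,0)),((443,403),(-21,-52)),((103,451),(27,52)),((257,475),(27,0)),((410,508),(27,-52))):
    add((d,S(*p)),(l[0],-l[1]),.029,"s")   # scene left = -y
for p,l in(((36,94),(27,78)),((488,30),(27,-78))): add((c,T(*p)),l,.037,"t rib far")
for p,l in(((60,278),(-33,78)),((503,215),(-33,-78))): add((c,T(*p)),l,.003,"t base")
def fit(idx):
    L=np.array(loc)[idx]/1000;w=np.array(W)[idx]
    Lz=(L-L.mean(0))@[1,1j];wz=(w-w.mean(0))@[1,1j]
    r=(Lz.conj()*wz).sum();th=np.angle(r);sc=abs(r)/(abs(Lz)**2).sum()
    Rm=np.array([[np.cos(th),-np.sin(th)],[np.sin(th),np.cos(th)]])
    t=w.mean(0)-Rm@L.mean(0);res=w-(L@Rm.T+t)
    print("origin",t.round(4),"yaw",np.degrees(th).round(2),"scale",sc.round(3));print((res*1000).round(1).tolist())
fit(list(range(6)));fit([6,7,8,9]);fit(list(range(10)))
print(proj(c,(.6,-.04,.037)))
E
```

```text
s (-21, -52) [ 0.5958 -0.0971]
s (-21, 0) [ 0.5857 -0.0452]
s (-21, 52) [0.5793 0.0079]
s (27, -52) [ 0.644  -0.0879]
s (27, 0) [ 0.6332 -0.0364]
s (27, 52) [0.6263 0.0156]
t rib far (27, 78) [0.6192 0.0389]
t rib far (27, -78) [ 0.6486 -0.1139]
t base (-33, 78) [0.562  0.0287]
t base (-33, -78) [ 0.5911 -0.1244]
origin [ 0.6078 -0.041 ] yaw 9.52 scale 1.013
[[0.2, -1.3], [-1.4, -0.7], [0.8, 1.1], [1.0, -0.1], [-1.2, 0.1], [0.5, 0.8]]
origin [ 0.6082 -0.0421] yaw 10.75 scale 0.995
[[-1.0, -0.7], [-0.7, -0.2], [0.8, 0.4], [0.8, 0.5]]
origin [ 0.6079 -0.0415] yaw 10.35 scale 1.001
[[-0.8, -0.7], [-1.6, 0.1], [1.4, 2.0], [0.1, -0.1], [-1.3, 0.2], [1.2, 1.1], [-1.3, -1.2], [0.1, -0.5], [0.6, -0.6], [1.6, -0.3]]
[300.55767393 220.32235162]
```

```bash
cat >> h.py <<'E'
def plan(xyz,phi):
    """shift (mm) and turn (deg) in present tool axes to TCP xyz, pointing down, pad faces along heading phi"""
    s=manip.read_state(); r=R.from_quat(s["eef_rot"]); p=np.radians(phi)
    t=np.array([[-np.cos(p),-np.sin(p),0],[-np.sin(p),np.cos(p),0],[0,0,-1]]).T
    rel=r.inv()*R.from_matrix(t)
    print("shift",(r.inv().apply(np.array(xyz)-s["position"])*1000).round(1),"turn",np.degrees(rel.as_rotvec()).round(1),"at",np.array(s["position"]).round(4),"t",round(s["time_s"],2))
E
python3 - <<'E'
from h import *
c=cam("top");d=cam("scene")
for k,u,w in(("o",(250.3,290.7),(335.2,182.1)),("y",(312.2,292.6),(285.4,168.2)),("b",(386.5,288.3),(228.7,156.3))):
    print(k,onz(c,u,.04),onz(d,w,.042))
a,b=onz(c,(172.2,273.3),.008),onz(c,(162.9,317.3),.008);print(a,b,(a+b)/2,np.degrees(np.arctan2(*(a-b)[1::-1])))
plan((.467,-.2195,.13),10.3)
plan((.467,-.2195,.041),10.3)
E
```

```text
o [0.44999244 0.05621983 0.04      ] [0.44482036 0.05787471 0.042     ]
y [ 0.45181727 -0.06857955  0.04      ] [ 0.44627517 -0.07024796  0.042     ]
b [ 0.4665748  -0.21909564  0.04      ] [ 0.46169663 -0.2187105   0.042     ]
[0.47945547 0.22552792 0.008     ] [0.3877112  0.23656125 0.008     ] [0.43358333 0.23104459 0.008     ] -6.857560177332779
shift [-354.6  175.1  123.2] turn [ 0.   0.  11.1] at [ 0.2009 -0.512   0.2532] t 0.45
shift [-354.6  175.1  212.2] turn [ 0.   0.  11.1] at [ 0.2009 -0.512   0.2532] t 0.45
```

Call:
{"fn": "drive_tool", "kwargs": {
  "moves": [
    {"xyz":[-59,29,20],"angular":[0,0,5],"jaw":0.3},
    {"xyz":[-118,58,40],"angular":[0,0,11],"jaw":0.3},
    {"xyz":[-177,87,60],"angular":[0,0,11],"jaw":0.3},
    {"xyz":[-236,116,80],"angular":[0,0,11],"jaw":0.3},
    {"xyz":[-295,145,100],"angular":[0,0,11],"jaw":0.3},
    {"xyz":[-354,175,123],"angular":[0,0,11],"jaw":0.3},
    {"xyz":[-354,175,123],"angular":[0,0,11],"jaw":0.3},
    {"xyz":[-354,175,123],"angular":[0,0,11],"jaw":0.3},
    {"xyz":[-354,175,123],"angular":[0,0,11],"jaw":0.3}
  ],
  "force": 25
}}

```text
time_s: 1.58
position: [0.4665, -0.22, 0.1305]
eef_rot: [-0.091, 0.996, -0.0, 0.0]
force: [-0.4, -0.5, 0.3]
opening: 0.648
grasp_force: 0.0
```

```bash
python3 - <<'E'
from h import *
plan((.466,-.219,.041),10.3)
c=cam("top");d=cam("scene")
a=c["color"][225:345,330:450];b=d["color"][110:230,170:290]
im=cv2.resize(np.hstack([a,b]),None,fx=3.3,fy=3.3,interpolation=cv2.INTER_CUBIC);cv2.imwrite("pics/b1.png",im[...,::-1])
E
```

```text
shift [ 0.3  1.1 89.5] turn [-0.  -0.   0.1] at [ 0.4665 -0.22    0.1305] t 1.57
```

View pics/b1.png

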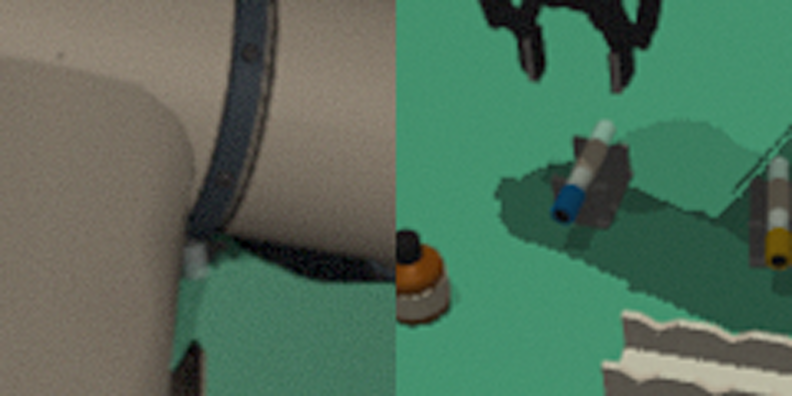

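The gripper hangs open squarely above the blue tube (scene crop around (590,170)). I'll go down and close.

Call:
{"fn": "drive_tool", "kwargs": {
  "moves": [
    {"xyz":[0,1,50],"angular":[0,0,0],"jaw":0.3},
    {"xyz":[0,1,80],"angular":[0,0,0],"jaw":0.3},
    {"xyz":[0,1,89],"angular":[0,0,0],"jaw":0.3},
    {"xyz":[0,1,89],"angular":[0,0,0],"jaw":0.3},
    {"xyz":[0,1,89],"angular":[0,0,0],"jaw":-1},
    {"xyz":[0,1,89],"angular":[0,0,0],"jaw":-1},
    {"xyz":[0,1,89],"angular":[0,0,0],"jaw":-1},
    {"xyz":[0,1,89],"angular":[0,0,0],"jaw":-1},
    {"xyz":[0,1,89],"angular":[0,0,0],"jaw":-1},
    {"xyz":[0,1,89],"angular":[0,0,0],"jaw":-1},
    {"xyz":[0,1,89],"angular":[0,0,0],"jaw":-1}
  ],
  "force": 25
}}

```text
time_s: 3.05
position: [0.467, -0.219, 0.0423]
eef_rot: [-0.091, 0.996, -0.0, 0.001]
force: [-1.3, 0.8, 5.9]
opening: 0.178
grasp_force: 24.4
```

Call:
{"fn": "drive_tool", "kwargs": {
  "moves": [
    {"xyz":[0,0,-30],"angular":[0,0,0],"jaw":-1},
    {"xyz":[0,0,-80],"angular":[0,0,0],"jaw":-1},
    {"xyz":[0,0,-110],"angular":[0,0,0],"jaw":-1},
    {"xyz":[0,0,-110],"angular":[0,0,0],"jaw":-1},
    {"xyz":[0,0,-110],"angular":[0,0,0],"jaw":-1}
  ]
}}

```text
time_s: 3.68
position: [0.4658, -0.2185, 0.1505]
eef_rot: [-0.091, 0.996, 0.0, -0.001]
force: [-0.6, 0.4, 0.1]
opening: 0.176
grasp_force: 24.4
```

```bash
python3 - <<'E'
from h import *
plan((.608,-.0415,.15),10.4)
E
```

```text
shift [-171.8  148.4    0.5] turn [ 0.1 -0.1  0. ] at [ 0.4658 -0.2185  0.1505] t 3.67
```

Call:
{"fn": "drive_tool", "kwargs": {
  "moves": [
    {"xyz":[-40,35,0],"angular":[0,0,0],"jaw":-1},
    {"xyz":[-80,70,0],"angular":[0,0,0],"jaw":-1},
    {"xyz":[-120,105,0],"angular":[0,0,0],"jaw":-1},
    {"xyz":[-155,135,0],"angular":[0,0,0],"jaw":-1},
    {"xyz":[-172,148,0],"angular":[0,0,0],"jaw":-1},
    {"xyz":[-172,148,0],"angular":[0,0,0],"jaw":-1},
    {"xyz":[-172,148,40],"angular":[0,0,0],"jaw":-1},
    {"xyz":[-172,148,75],"angular":[0,0,0],"jaw":-1},
    {"xyz":[-172,148,90],"angular":[0,0,0],"jaw":-1},
    {"xyz":[-172,148,90],"angular":[0,0,0],"jaw":-1},
    {"xyz":[-172,148,90],"angular":[0,0,0],"jaw":-1}
  ]
}}

```text
time_s: 5.05
position: [0.6097, -0.0424, 0.0628]
eef_rot: [-0.091, 0.996, -0.0, 0.001]
force: [-0.1, -0.3, -0.4]
opening: 0.176
grasp_force: 24.4
```

```bash
python3 - <<'E'
from h import *
plan((.608,-.0415,.042),10.4)
d=cam("scene"); save(d,"b2.png",(200,140,340,260),5)
E
```

```text
shift [ 1.5  1.2 20.8] turn [-0.   0.1  0. ] at [ 0.6097 -0.0424  0.0628] t 5.05
```

View pics/b2.png

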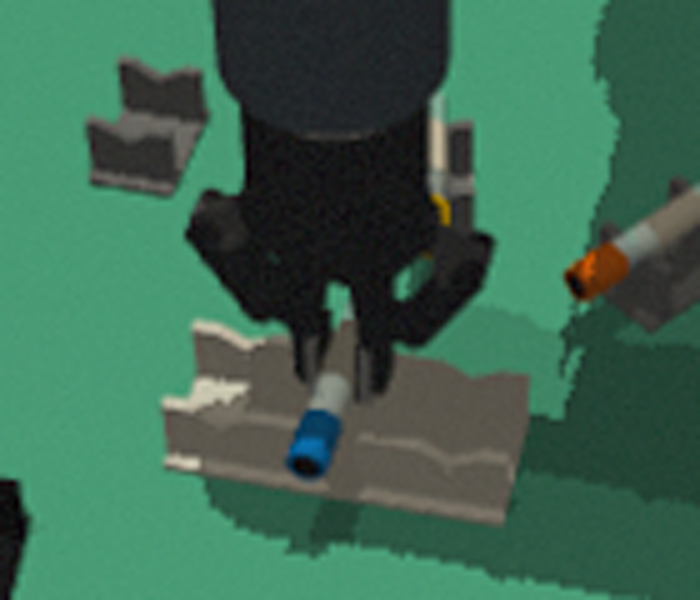

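The blue tube (cap at (315,445) in the crop) is above the middle groove and aligned with it. I'll lower and release.

Call:
{"fn": "drive_tool", "kwargs": {
  "moves": [
    {"xyz":[1,1,10],"angular":[0,0,0],"jaw":-1},
    {"xyz":[1,1,18],"angular":[0,0,0],"jaw":-1},
    {"xyz":[1,1,20],"angular":[0,0,0],"jaw":-1},
    {"xyz":[1,1,20],"angular":[0,0,0],"jaw":-1},
    {"xyz":[1,1,20],"angular":[0,0,0],"jaw":-0.4},
    {"xyz":[1,1,20],"angular":[0,0,0],"jaw":-0.25},
    {"xyz":[1,1,20],"angular":[0,0,0],"jaw":-0.25},
    {"xyz":[1,1,20],"angular":[0,0,0],"jaw":-0.25},
    {"xyz":[1,1,-10],"angular":[0,0,0],"jaw":-0.25},
    {"xyz":[1,1,-50],"angular":[0,0,0],"jaw":-0.25},
    {"xyz":[1,1,-87],"angular":[0,0,0],"jaw":0},
    {"xyz":[1,1,-87],"angular":[0,0,0],"jaw":0.3}
  ]
}}

```text
time_s: 6.6
position: [0.6096, -0.0413, 0.1521]
eef_rot: [-0.091, 0.996, -0.0, 0.004]
force: [0.1, 0.5, -0.8]
opening: 0.649
grasp_force: 0.0
```

```bash
python3 - <<'E'
from h import *
plan((.4495,.0565,.13),-26)
E
```

```text
shift [139.9 125.2  20.9] turn [ 0.1  0.4 36.4] at [ 0.6096 -0.0413  0.1521] t 6.6
```

Call:
{"fn": "drive_tool", "kwargs": {
  "moves": [
    {"xyz":[28,25,0],"angular":[0,0,9],"jaw":0.3},
    {"xyz":[60,54,0],"angular":[0,0,18],"jaw":0.3},
    {"xyz":[95,85,5],"angular":[0,0,27],"jaw":0.3},
    {"xyz":[125,112,10],"angular":[0,0,36],"jaw":0.3},
    {"xyz":[140,125,20],"angular":[0,0,36],"jaw":0.3},
    {"xyz":[140,125,20],"angular":[0,0,36],"jaw":0.3},
    {"xyz":[140,125,20],"angular":[0,0,36],"jaw":0.3},
    {"xyz":[140,125,20],"angular":[0,0,36],"jaw":0.3}
  ]
}}

```text
time_s: 7.6
position: [0.448, 0.056, 0.1283]
eef_rot: [0.222, 0.975, 0.0, 0.0]
force: [-0.2, 0.0, -1.0]
opening: 0.649
grasp_force: 0.0
```

```bash
python3 - <<'E'
from h import *
plan((.4495,.0565,.0415),-26)
d=cam("scene"); save(d,"o1.png",(210,130,390,260),4)
E
```

```text
shift [-1.1  1.1 86.8] turn [0.  0.  0.4] at [0.448  0.056  0.1283] t 7.6
```

View pics/o1.png

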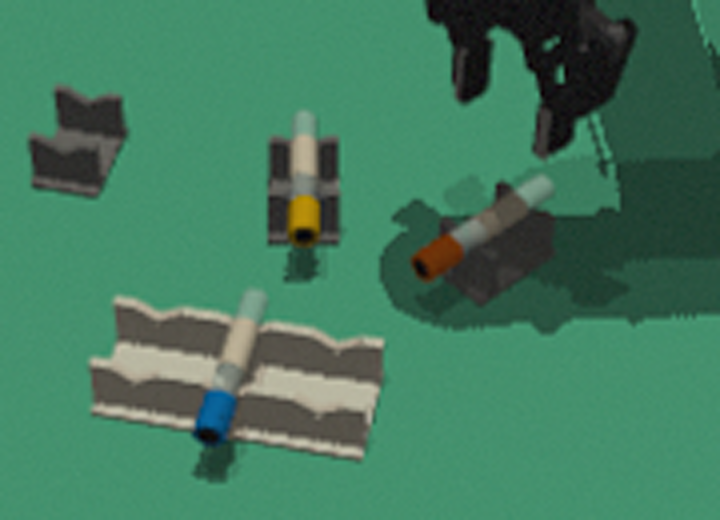

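The blue tube is seated in the middle groove on both ribs (cap at (215,415)). The gripper is above the orange tube, so I'll grasp that next.

Call:
{"fn": "drive_tool", "kwargs": {
  "moves": [
    {"xyz":[-1,1,50],"angular":[0,0,0],"jaw":0.3},
    {"xyz":[-1,1,78],"angular":[0,0,0],"jaw":0.3},
    {"xyz":[-1,1,87],"angular":[0,0,0],"jaw":0.3},
    {"xyz":[-1,1,87],"angular":[0,0,0],"jaw":0.3},
    {"xyz":[-1,1,87],"angular":[0,0,0],"jaw":-1},
    {"xyz":[-1,1,87],"angular":[0,0,0],"jaw":-1},
    {"xyz":[-1,1,87],"angular":[0,0,0],"jaw":-1},
    {"xyz":[-1,1,87],"angular":[0,0,0],"jaw":-1},
    {"xyz":[-1,1,87],"angular":[0,0,0],"jaw":-1},
    {"xyz":[-1,1,87],"angular":[0,0,0],"jaw":-1},
    {"xyz":[-1,1,87],"angular":[0,0,0],"jaw":-1}
  ]
}}

```text
time_s: 9.02
position: [0.4489, 0.0563, 0.0424]
eef_rot: [0.221, 0.975, -0.0, 0.001]
force: [-2.4, -3.4, 5.2]
opening: 0.178
grasp_force: 24.3
```

Call:
{"fn": "drive_tool", "kwargs": {
  "moves": [
    {"xyz":[0,0,-30],"angular":[0,0,0],"jaw":-1},
    {"xyz":[0,0,-80],"angular":[0,0,0],"jaw":-1},
    {"xyz":[0,0,-120],"angular":[0,0,0],"jaw":-1},
    {"xyz":[0,0,-120],"angular":[0,0,0],"jaw":-1},
    {"xyz":[0,0,-120],"angular":[0,0,0],"jaw":-1}
  ]
}}

```text
time_s: 9.65
position: [0.4482, 0.0567, 0.1611]
eef_rot: [0.222, 0.975, 0.0, -0.0]
force: [-0.0, 0.3, -0.4]
opening: 0.179
grasp_force: 24.6
```

```bash
python3 - <<'E'
from h import *
plan((.6174,-.0926,.16),10.4)
E
```

```text
shift [-217.1  -61.6    1. ] turn [  0.  -0. -36.] at [0.4482 0.0567 0.1611] t 9.65
```

Call:
{"fn": "drive_tool", "kwargs": {
  "moves": [
    {"xyz":[-40,-11,0],"angular":[0,0,-8],"jaw":-1},
    {"xyz":[-85,-24,0],"angular":[0,0,-17],"jaw":-1},
    {"xyz":[-130,-37,0],"angular":[0,0,-26],"jaw":-1},
    {"xyz":[-175,-50,0],"angular":[0,0,-36],"jaw":-1},
    {"xyz":[-205,-58,0],"angular":[0,0,-36],"jaw":-1},
    {"xyz":[-217,-61,0],"angular":[0,0,-36],"jaw":-1},
    {"xyz":[-217,-61,0],"angular":[0,0,-36],"jaw":-1},
    {"xyz":[-217,-61,40],"angular":[0,0,-36],"jaw":-1},
    {"xyz":[-217,-61,80],"angular":[0,0,-36],"jaw":-1},
    {"xyz":[-217,-61,98],"angular":[0,0,-36],"jaw":-1},
    {"xyz":[-217,-61,98],"angular":[0,0,-36],"jaw":-1},
    {"xyz":[-217,-61,98],"angular":[0,0,-36],"jaw":-1}
  ]
}}

```text
time_s: 11.15
position: [0.6184, -0.0915, 0.0647]
eef_rot: [-0.091, 0.996, -0.0, 0.001]
force: [0.0, -0.0, 0.9]
opening: 0.171
grasp_force: 24.6
```

```bash
python3 - <<'E'
from h import *
plan((.6174,-.0926,.0425),10.4)
d=cam("scene"); save(d,"o2.png",(200,140,340,260),4)
E
```

```text
shift [ 1.3 -0.9 22.2] turn [-0.   0.1  0.1] at [ 0.6184 -0.0915  0.0647] t 11.15
```

View pics/o2.png

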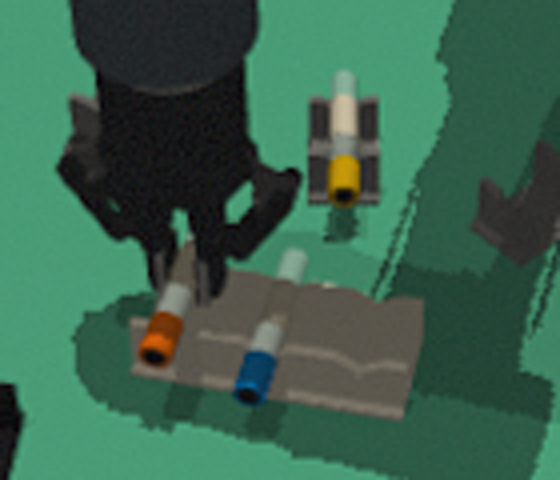

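The orange tube (cap at (160,340) in the crop) is over the bottle-side groove and clear of the blue tube. I'll lower and release.

Call:
{"fn": "drive_tool", "kwargs": {
  "moves": [
    {"xyz":[1,-1,10],"angular":[0,0,0],"jaw":-1},
    {"xyz":[1,-1,19],"angular":[0,0,0],"jaw":-1},
    {"xyz":[1,-1,22],"angular":[0,0,0],"jaw":-1},
    {"xyz":[1,-1,22],"angular":[0,0,0],"jaw":-1},
    {"xyz":[1,-1,22],"angular":[0,0,0],"jaw":-0.4},
    {"xyz":[1,-1,22],"angular":[0,0,0],"jaw":-0.25},
    {"xyz":[1,-1,22],"angular":[0,0,0],"jaw":-0.25},
    {"xyz":[1,-1,22],"angular":[0,0,0],"jaw":-0.25},
    {"xyz":[1,-1,-10],"angular":[0,0,0],"jaw":-0.25},
    {"xyz":[1,-1,-50],"angular":[0,0,0],"jaw":-0.25},
    {"xyz":[1,-1,-85],"angular":[0,0,0],"jaw":-0.1},
    {"xyz":[1,-1,-85],"angular":[0,0,0],"jaw":0.2}
  ]
}}

```text
time_s: 12.7
position: [0.6191, -0.0933, 0.1519]
eef_rot: [-0.091, 0.996, -0.0, 0.003]
force: [-0.5, -0.6, 0.0]
opening: 0.596
grasp_force: 0.0
```

```bash
python3 - <<'E'
from h import *
plan((.451,-.0687,.13),23.8)
E
```

```text
shift [161.   54.7  20.8] turn [ -0.1   0.4 -13.4] at [ 0.6191 -0.0933  0.1519] t 12.7
```

Call:
{"fn": "drive_tool", "kwargs": {
  "moves": [
    {"xyz":[40,13,0],"angular":[0,0,-7],"jaw":0.3},
    {"xyz":[85,29,0],"angular":[0,0,-13],"jaw":0.3},
    {"xyz":[130,44,10],"angular":[0,0,-13.4],"jaw":0.3},
    {"xyz":[161,55,21],"angular":[0,0,-13.4],"jaw":0.3},
    {"xyz":[161,55,21],"angular":[0,0,-13.4],"jaw":0.3},
    {"xyz":[161,55,21],"angular":[0,0,-13.4],"jaw":0.3},
    {"xyz":[161,55,21],"angular":[0,0,-13.4],"jaw":0.3}
  ]
}}

```text
time_s: 13.58
position: [0.4499, -0.0682, 0.1273]
eef_rot: [-0.206, 0.978, -0.0, 0.0]
force: [-0.5, 0.1, -0.2]
opening: 0.649
grasp_force: 0.0
```

```bash
python3 - <<'E'
from h import *
plan((.451,-.0687,.0415),23.8)
E
```

```text
shift [-0.8 -0.9 85.8] turn [-0.  0.  0.] at [ 0.4499 -0.0682  0.1273] t 13.57
```

Call:
{"fn": "drive_tool", "kwargs": {
  "moves": [
    {"xyz":[-1,-1,50],"angular":[0,0,0],"jaw":0.3},
    {"xyz":[-1,-1,77],"angular":[0,0,0],"jaw":0.3},
    {"xyz":[-1,-1,86],"angular":[0,0,0],"jaw":0.3},
    {"xyz":[-1,-1,86],"angular":[0,0,0],"jaw":0.3},
    {"xyz":[-1,-1,86],"angular":[0,0,0],"jaw":-1},
    {"xyz":[-1,-1,86],"angular":[0,0,0],"jaw":-1},
    {"xyz":[-1,-1,86],"angular":[0,0,0],"jaw":-1},
    {"xyz":[-1,-1,86],"angular":[0,0,0],"jaw":-1},
    {"xyz":[-1,-1,86],"angular":[0,0,0],"jaw":-1},
    {"xyz":[-1,-1,86],"angular":[0,0,0],"jaw":-1},
    {"xyz":[-1,-1,86],"angular":[0,0,0],"jaw":-1}
  ]
}}

```text
time_s: 14.95
position: [0.4512, -0.0688, 0.0422]
eef_rot: [-0.207, 0.978, -0.0, 0.001]
force: [-0.8, -0.5, 6.1]
opening: 0.177
grasp_force: 24.7
```

Call:
{"fn": "drive_tool", "kwargs": {
  "moves": [
    {"xyz":[0,0,-30],"angular":[0,0,0],"jaw":-1},
    {"xyz":[0,0,-80],"angular":[0,0,0],"jaw":-1},
    {"xyz":[0,0,-120],"angular":[0,0,0],"jaw":-1},
    {"xyz":[0,0,-120],"angular":[0,0,0],"jaw":-1},
    {"xyz":[0,0,-120],"angular":[0,0,0],"jaw":-1}
  ]
}}

```text
time_s: 15.58
position: [0.4495, -0.0685, 0.1606]
eef_rot: [-0.206, 0.979, 0.0, -0.001]
force: [0.1, -0.0, -0.4]
opening: 0.18
grasp_force: 24.5
```

```bash
python3 - <<'E'
from h import *
plan((.5986,.0097,.16),10.4)
E
```

```text
shift [-168.    11.4    0.4] turn [ 0.1 -0.1 13.4] at [ 0.4495 -0.0685  0.1606] t 15.57
```

Call:
{"fn": "drive_tool", "kwargs": {
  "moves": [
    {"xyz":[-40,3,0],"angular":[0,0,4],"jaw":-1},
    {"xyz":[-85,6,0],"angular":[0,0,9],"jaw":-1},
    {"xyz":[-130,9,0],"angular":[0,0,13.4],"jaw":-1},
    {"xyz":[-160,11,0],"angular":[0,0,13.4],"jaw":-1},
    {"xyz":[-168,11,0],"angular":[0,0,13.4],"jaw":-1},
    {"xyz":[-168,11,0],"angular":[0,0,13.4],"jaw":-1},
    {"xyz":[-168,11,40],"angular":[0,0,13.4],"jaw":-1},
    {"xyz":[-168,11,80],"angular":[0,0,13.4],"jaw":-1},
    {"xyz":[-168,11,97],"angular":[0,0,13.4],"jaw":-1},
    {"xyz":[-168,11,97],"angular":[0,0,13.4],"jaw":-1},
    {"xyz":[-168,11,97],"angular":[0,0,13.4],"jaw":-1}
  ]
}}

```text
time_s: 16.95
position: [0.5997, 0.009, 0.0656]
eef_rot: [-0.091, 0.996, -0.0, 0.001]
force: [0.6, -0.9, -0.4]
opening: 0.173
grasp_force: 24.5
```

```bash
python3 - <<'E'
from h import *
plan((.5986,.0097,.0425),10.4)
d=cam("scene"); save(d,"y2.png",(200,140,340,260),4)
E
```

```text
shift [ 1.   0.9 23.1] turn [-0.   0.1  0. ] at [0.5997 0.009  0.0656] t 16.95
```

View pics/y2.png

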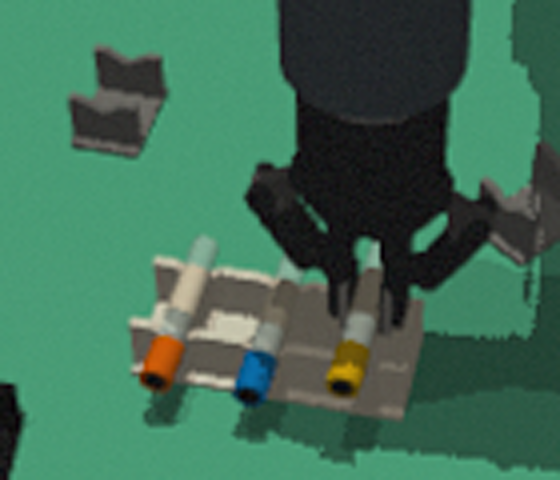

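Orange (cap at (160,365)) and blue (cap at (257,378)) are seated, and yellow is over the third groove. I'll lower and release.

Call:
{"fn": "drive_tool", "kwargs": {
  "moves": [
    {"xyz":[1,1,10],"angular":[0,0,0],"jaw":-1},
    {"xyz":[1,1,20],"angular":[0,0,0],"jaw":-1},
    {"xyz":[1,1,23],"angular":[0,0,0],"jaw":-1},
    {"xyz":[1,1,23],"angular":[0,0,0],"jaw":-1},
    {"xyz":[1,1,23],"angular":[0,0,0],"jaw":-0.4},
    {"xyz":[1,1,23],"angular":[0,0,0],"jaw":-0.25},
    {"xyz":[1,1,23],"angular":[0,0,0],"jaw":-0.25},
    {"xyz":[1,1,23],"angular":[0,0,0],"jaw":-0.25},
    {"xyz":[1,1,-10],"angular":[0,0,0],"jaw":-0.25},
    {"xyz":[1,1,-50],"angular":[0,0,0],"jaw":-0.25},
    {"xyz":[1,1,-85],"angular":[0,0,0],"jaw":-0.1},
    {"xyz":[1,1,-85],"angular":[0,0,0],"jaw":0.2}
  ]
}}

```text
time_s: 18.5
position: [0.6002, 0.0103, 0.1528]
eef_rot: [-0.091, 0.996, 0.0, 0.003]
force: [-0.0, 0.3, -0.9]
opening: 0.6
grasp_force: 0.0
```

```bash
python3 - <<'E'
from h import *
plan((.4336,.231,.13),-6.9)
d=cam("scene")
hs=cv2.cvtColor(d["color"],cv2.COLOR_RGB2HSV).astype(int);h,s,v=hs[...,0],hs[...,1],hs[...,2]
roi=np.zeros_like(h,bool);roi[170:235,380:440]=1
for nm,m,z in(("black",roi&(v<45),.024),("white",roi&(s<70)&(v>110),.008)):
    n,l,st,ce=cv2.connectedComponentsWithStats(m.astype(np.uint8))
    for i in range(1,n):
        if st[i,4]>15: print(nm,st[i],ce[i].round(1),onz(d,ce[i],z).round(4))
E
```

```text
shift [124.  247.3  21.9] turn [ 0.   0.4 17.3] at [0.6002 0.0103 0.1528] t 18.5
black [399 193  17  24 242] [407.1 204.8] [0.4328 0.2307 0.024 ]
white [411 191   9   9  31] [415.2 194.2] [0.374  0.2398 0.008 ]
white [392 215  14  15 123] [398.7 222.2] [0.4785 0.2252 0.008 ]
```

Call:
{"fn": "drive_tool", "kwargs": {
  "moves": [
    {"xyz":[22,44,0],"angular":[0,0,8],"jaw":0.3},
    {"xyz":[46,92,0],"angular":[0,0,17],"jaw":0.3},
    {"xyz":[70,140,0],"angular":[0,0,17],"jaw":0.3},
    {"xyz":[95,190,10],"angular":[0,0,17],"jaw":0.3},
    {"xyz":[115,230,22],"angular":[0,0,17],"jaw":0.3},
    {"xyz":[124,247,22],"angular":[0,0,17],"jaw":0.3},
    {"xyz":[124,247,22],"angular":[0,0,17],"jaw":0.3},
    {"xyz":[124,247,22],"angular":[0,0,17],"jaw":0.3},
    {"xyz":[124,247,22],"angular":[0,0,17],"jaw":0.3}
  ],
  "force": 40
}}

```text
time_s: 19.68
position: [0.4321, 0.2298, 0.1271]
eef_rot: [0.058, 0.998, -0.0, -0.0]
force: [-0.3, 0.2, -0.1]
opening: 0.652
grasp_force: 0.0
```

```bash
python3 - <<'E'
from h import *
plan((.4333,.231,.031),-6.9)
d=cam("scene"); save(d,"bar1.png",(230,110,450,270),3.4)
E
```

```text
shift [-1.1  1.4 96.1] turn [-0.  -0.   0.2] at [0.4321 0.2298 0.1271] t 19.68
```

View pics/bar1.png

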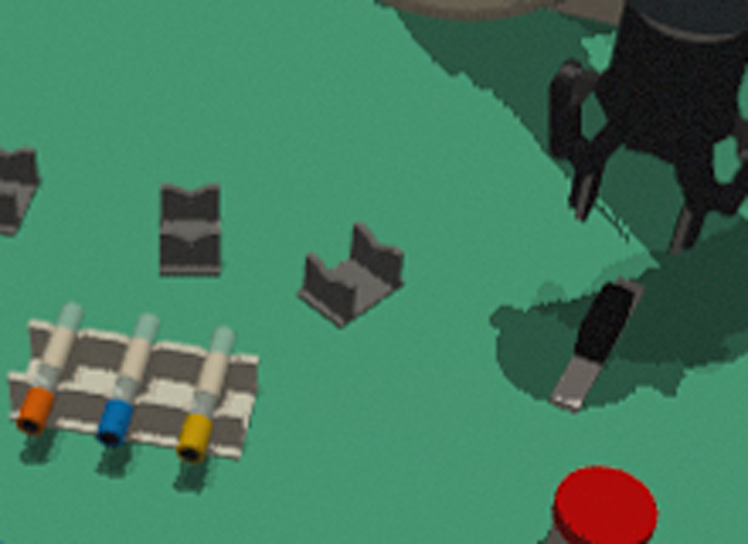

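All three tubes are seated (caps at (35,410), (115,422) and (193,437)). The gripper straddles the bar block at (605,322), so I'll grasp the bar.

Call:
{"fn": "drive_tool", "kwargs": {
  "moves": [
    {"xyz":[-1,1,50],"angular":[0,0,0],"jaw":0.3},
    {"xyz":[-1,1,85],"angular":[0,0,0],"jaw":0.3},
    {"xyz":[-1,1,96],"angular":[0,0,0],"jaw":0.3},
    {"xyz":[-1,1,96],"angular":[0,0,0],"jaw":0.3},
    {"xyz":[-1,1,96],"angular":[0,0,0],"jaw":-1},
    {"xyz":[-1,1,96],"angular":[0,0,0],"jaw":-1},
    {"xyz":[-1,1,96],"angular":[0,0,0],"jaw":-1},
    {"xyz":[-1,1,96],"angular":[0,0,0],"jaw":-1},
    {"xyz":[-1,1,96],"angular":[0,0,0],"jaw":-1},
    {"xyz":[-1,1,96],"angular":[0,0,0],"jaw":-1},
    {"xyz":[-1,1,96],"angular":[0,0,0],"jaw":-1}
  ],
  "force": 40
}}

```text
time_s: 21.1
position: [0.4336, 0.2321, 0.0327]
eef_rot: [0.057, 0.998, 0.001, 0.001]
force: [-1.0, -0.1, 6.6]
opening: 0.255
grasp_force: 40.5
```

Call:
{"fn": "drive_tool", "kwargs": {
  "moves": [
    {"xyz":[0,0,-30],"angular":[0,0,0],"jaw":-1},
    {"xyz":[0,0,-80],"angular":[0,0,0],"jaw":-1},
    {"xyz":[0,0,-130],"angular":[0,0,0],"jaw":-1},
    {"xyz":[0,0,-130],"angular":[0,0,0],"jaw":-1},
    {"xyz":[0,0,-130],"angular":[0,0,0],"jaw":-1}
  ]
}}

```text
time_s: 21.72
position: [0.4322, 0.2312, 0.1609]
eef_rot: [0.058, 0.998, 0.0, -0.0]
force: [0.0, 0.1, -1.5]
opening: 0.25
grasp_force: 39.6
```

```bash
python3 - <<'E'
from h import *
plan((.608,-.0415,.16),100.4)
print(manip.read_state()["qpos"].round(2))
E
```

```text
shift [-205.9 -250.7    0.7] turn [ 1.00e-01 -0.00e+00 -1.07e+02] at [0.4322 0.2312 0.1609] t 21.73
[ 0.81  0.19 -0.22 -0.   -1.16 -2.5 ]
```

Call:
{"fn": "drive_tool", "kwargs": {
  "moves": [
    {"xyz":[-15,-18,0],"angular":[0,0,-9],"jaw":-1},
    {"xyz":[-35,-43,0],"angular":[0,0,-19],"jaw":-1},
    {"xyz":[-55,-68,0],"angular":[0,0,-29],"jaw":-1},
    {"xyz":[-77,-94,0],"angular":[0,0,-39],"jaw":-1},
    {"xyz":[-99,-120,0],"angular":[0,0,-49],"jaw":-1},
    {"xyz":[-121,-147,0],"angular":[0,0,-59],"jaw":-1},
    {"xyz":[-143,-174,0],"angular":[0,0,-69],"jaw":-1},
    {"xyz":[-165,-200,0],"angular":[0,0,-79],"jaw":-1},
    {"xyz":[-185,-225,0],"angular":[0,0,-89],"jaw":-1},
    {"xyz":[-198,-241,0],"angular":[0,0,-98],"jaw":-1},
    {"xyz":[-206,-251,0],"angular":[0,0,-107],"jaw":-1},
    {"xyz":[-206,-251,0],"angular":[0,0,-107],"jaw":-1}
  ]
}}

```text
time_s: 23.22
position: [0.608, -0.0422, 0.1591]
eef_rot: [0.767, -0.641, -0.001, 0.001]
force: [0.1, 0.1, -1.1]
opening: 0.251
grasp_force: 39.6
```

```bash
python3 - <<'E'
from h import *
plan((.608,-.0415,.105),100.4)
E
```

```text
shift [-0.7 -0.3 54.1] turn [ 0.2  0.  -0.1] at [ 0.608  -0.0422  0.1591] t 23.23
```

Call:
{"fn": "drive_tool", "kwargs": {
  "moves": [
    {"xyz":[-0.5,0,30],"angular":[0,0,0],"jaw":-1},
    {"xyz":[-0.5,0,54],"angular":[0,0,0],"jaw":-1},
    {"xyz":[-0.5,0,54],"angular":[0,0,0],"jaw":-1},
    {"xyz":[-0.5,0,54],"angular":[0,0,0],"jaw":-1}
  ]
}}

```text
time_s: 23.72
position: [0.6089, -0.0408, 0.1081]
eef_rot: [0.768, -0.64, 0.0, -0.0]
force: [-0.1, -0.3, 0.5]
opening: 0.247
grasp_force: 39.6
```

```bash
python3 - <<'E'
from h import *
plan((.608,-.0415,.0787),100.4)
d=cam("scene"); save(d,"bar2.png",(210,130,330,250),5)
E
```

```text
shift [ 0.5  1.  29.4] turn [-0. -0. -0.] at [ 0.6089 -0.0408  0.1081] t 23.73
```

View pics/bar2.png

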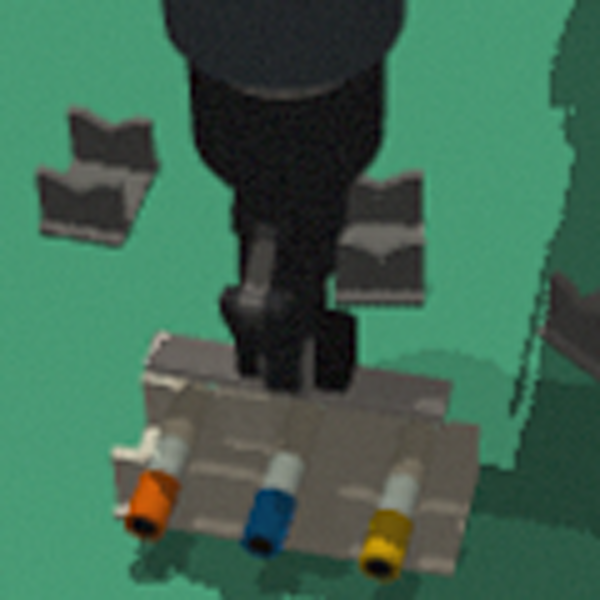

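The bar is level and crosswise above the cradle, parallel to its ribs. I'll lower it gently.

Call:
{"fn": "drive_tool", "kwargs": {
  "moves": [
    {"xyz":[0.5,1,12],"angular":[0,0,0],"jaw":-1},
    {"xyz":[0.5,1,22],"angular":[0,0,0],"jaw":-1},
    {"xyz":[0.5,1,27],"angular":[0,0,0],"jaw":-1},
    {"xyz":[0.5,1,28.5],"angular":[0,0,0],"jaw":-1},
    {"xyz":[0.5,1,28.5],"angular":[0,0,0],"jaw":-1},
    {"xyz":[0.5,1,28.5],"angular":[0,0,0],"jaw":-1}
  ]
}}

```text
time_s: 24.52
position: [0.6079, -0.0416, 0.0789]
eef_rot: [0.768, -0.64, 0.0, -0.0]
force: [0.0, 0.2, -0.5]
opening: 0.253
grasp_force: 39.6
```

```bash
python3 - <<'E'
from h import *
plan((.608,-.0415,.0787),100.4)
E
```

```text
shift [-0.1 -0.2  0.2] turn [-0.  0.  0.] at [ 0.6079 -0.0416  0.0789] t 24.52
```

No contact yet, so I'll go down about 1 mm more.

Call:
{"fn": "drive_tool", "kwargs": {
  "moves": [
    {"xyz":[0,0,0.7],"angular":[0,0,0],"jaw":-1},
    {"xyz":[0,0,1.2],"angular":[0,0,0],"jaw":-1},
    {"xyz":[0,0,1.2],"angular":[0,0,0],"jaw":-1}
  ]
}}

```text
time_s: 24.9
position: [0.608, -0.0418, 0.0786]
eef_rot: [0.768, -0.64, 0.0, -0.0]
force: [-2.8, -0.8, 5.1]
opening: 0.252
grasp_force: 40.5
```

Contact, with about 5 N upward. I'll open slowly and retreat upward.

Call:
{"fn": "drive_tool", "kwargs": {
  "moves": [
    {"xyz":[0,0,0.5],"angular":[0,0,0],"jaw":-0.45},
    {"xyz":[0,0,0.5],"angular":[0,0,0],"jaw":-0.3},
    {"xyz":[0,0,0.5],"angular":[0,0,0],"jaw":-0.1},
    {"xyz":[0,0,0.5],"angular":[0,0,0],"jaw":-0.1},
    {"xyz":[0,0,-15],"angular":[0,0,0],"jaw":-0.1},
    {"xyz":[0,0,-50],"angular":[0,0,0],"jaw":-0.1},
    {"xyz":[0,0,-100],"angular":[0,0,0],"jaw":-0.1},
    {"xyz":[-60,0,-130],"angular":[0,0,0],"jaw":0},
    {"xyz":[-60,50,-130],"angular":[0,0,0],"jaw":0},
    {"xyz":[-60,110,-130],"angular":[0,0,0],"jaw":0},
    {"xyz":[-60,160,-130],"angular":[0,0,0],"jaw":0},
    {"xyz":[-60,160,-130],"angular":[0,0,0],"jaw":0}
  ]
}}

```text
time_s: 26.4
position: [0.4369, -0.0123, 0.2093]
eef_rot: [0.768, -0.64, 0.001, -0.001]
force: [0.9, 0.7, 0.7]
opening: 0.498
grasp_force: 0.0
```

```bash
python3 - <<'E'
from h import *
print(manip.read_state()["position"])
c=cam("top");d=cam("scene")
a=c["color"][170:270,240:370];b=d["color"][160:260,210:340]
im=cv2.resize(np.vstack([a,b]),None,fx=3,fy=3,interpolation=cv2.INTER_CUBIC);cv2.imwrite("pics/f.png",im[...,::-1])
o=np.array([.608,-.0415]);e=np.array([.9836,.1805]);f=np.array([-.1805,.9836])
for y in(66,-66): 
    P=o+f*y/1000; print(y,"scene",(proj(d,(*P,.054))-(210,160))*3+(0,300),"top",(proj(c,(*P,.054))-(240,170))*3)
E
```

```text
[ 0.43686979 -0.01231667  0.20934842]
66 scene [263.83597441 473.64831674] top [ 90.01996714 147.43867275]
-66 scene [ 89.17170693 444.05631071] top [280.26975389 121.92339802]
```

View pics/f.png

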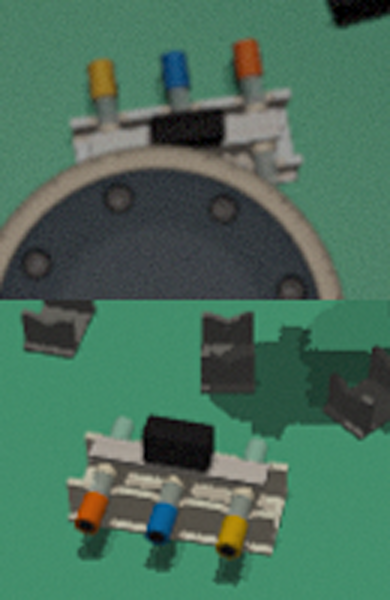

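The bar lies flat across all three tubes. Its ends, at about (90,443) and (264,473) in the picture, match the predicted pixels. The robot is clear of everything, so I'll hand in.

```bash
python3 -c "
from bench import manip; print(manip.close_job())"
```

```text
the job is handed in; nothing more can be done
None
```

The job is handed in at about 26 s: blue is in the middle groove, orange on the bottle side and yellow on the other, all caps away from the robot. The hold-down bar lies flat and centred across them, and the arm went nowhere near the bottle, cup or slide box.

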